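Hold the sample slide flush on the tilted stage

TASK

Pick the amber coated sample slide up off its foam rest, tip it to the slope of the tilt stage and lay it flush, coated side up, on the stage's sloped face, lengthwise and centred across it, with its lower edge home against the two locating pins. Press it gently onto the face and finish while still holding it there in the gripper, so that I can do up the clip screws. Do not let the slide drop, do not push the stage off its set angle, and leave the other optics and the driver where they are.

Things in the scene. Friction and masses are not known exactly. Their poses are not given: they have to be found in the camera images.
- slide_center (a point): centre (half-way up) of the sample slide: a loose amber coated glass plate 75 mm long (its x) x 50 mm wide (its y) x 8 mm thick (its z), about 75 g; either end may go down the slope, coated side (+z) out. It starts flat on the foam rest, coated side up, overhanging its long sides by about 8 mm, so the fingers can reach down past the edges and take it across its width.
- slide: the same slide; origin at the centre of its underside, 4 mm below slide_center, same axes
- rest: foam rest: fixed white block 70 mm (its x) x 34 mm (its y) x 35 mm high topped with white lens tissue; origin at the centre of its underside on the table
- face (a point): point on the bare aluminium sloped face of the tilt stage over which the seated slide's centre belongs (4 mm off the face). x runs straight up the slope, y level across it, z is the outward normal. The bar is 34 mm wide (y), 8 mm thick, from 45 mm below to 63 mm above this point. It rises away from the robot at 0.3 to 0.65 rad from level, held by friction; a gentle push does not shift it.
- pins (a point): midway between the two steel locating pins, at their feet on the face: 40 mm down the slope from face, same axes. Pins 5 mm across and 5 mm high at y = +-11 mm; the slide's lower 50 mm edge rests on their upper sides, 37.5 mm below face.
- screws (a point): midway between the two black clip screws at the top of the face, at their feet: 56 mm up the slope from face, same axes. Screws 10 mm across, 9 mm high, at y = +-11 mm; their clip blades are turned away up the slope.
- platform: the tilting part that carries the face, same axes as face; origin on the level tilt axis, 38 mm under face. Below the bar there is a 22 mm wide web in the middle, and a 16 mm shaft along the tilt axis to a round dial, 52 mm across, whose near side is 61 mm from the middle line towards +y
- tilt_stage: black angle bracket and rotation stage, fixed to the table; origin on the table straight below the middle of the platform's tilt axis (68 mm above the table); the bracket stands from 66 to 140 mm to the +y side and is 98 mm high
- lens_post: bystander: lens in a black round mount on a steel post, 90 mm high, foot 36 mm across; origin under its foot
- iris_post: bystander: iris in a black round mount on a steel post, 83 mm high, foot 36 mm across; origin under its foot
- driver: bystander: yellow-handled driver, 170 mm long, lying on the table
- lens_case: bystander: blue lens case 50 x 50 x 22 mm on the table
Not all that is in view belongs to the job. Leave any green or yellow look-alike of the rest alone.

How it is judged:
By the outcome, as a careful person would: the job done as asked, in the order asked, and still so for the second after the job is handed in, while the arm keeps its last pose, push and grip.
It also fails if it takes over 58 s, if anything falls off the work surface, if the arm or the gripper's body presses on something with over 40 N, if the wrist force passes 120 N, or if a joint passes its speed limit or range.

ROBOT

A 6-joint arm with a two-finger parallel gripper is mounted at the origin on the work surface. World frame = base frame: x ahead of the robot, y to its left, z up, the work surface at z = 0. Lengths are in m, angles in rad, forces in N, time in s.
With the tool pointing down it reaches from about 0.35 to 0.775 m from the base axis. Payload 5.5 kg.
Tool frame: the origin (TCP) lies midway between the tips of the shut fingers; the grasp point (between the pads) lies 19 mm behind it; z points along the fingers, y is the line along which they close (so a half turn about z gives the same grasp; the last joint's range is limited). The gripper opens to 85 mm and grips with 20 to 120 N. Pads are 22 mm wide; open, the fingers measure 114 mm over their backs; the gripper's body (76 mm by 85 mm) begins 54 mm behind the grasp point. The pads swing forward as they close: fully open they stand 13 mm farther back than shut.
Start: joints at [1.063, 0.313, 0.046, 1.304, 0, 1.431], TCP at [0.207, 0.537, 0.231] pointing down, gripper open.
Joint ranges: [-2.76, 2.76], [-0.86, 1.69], [-1.03, 1.26], [-2.2, 2.34], [-1.47, 1.5], [-3.14, 3.14]. Speed limits (rad/s): [2.57, 2.57, 3.14, 3.14, 3.14, 3.14].

INTERFACE

Orientations are given as a unit quaternion [w, x, y, z].
In Python, from workcell import telemetry, imaging, env gives the robot as it stands. The module is installed in compiled form; this text tells all that it offers.
- The arm moves only by the tool step_arm, never from a script. Its argument "moves" is a list of rows, each a list of 3 entries, a list of its own where there are three numbers: the shift along the tool's x, y, z in mm, then the turn, a rotation vector about the tool's x, y, z in rad, then the finger opening in mm, from 0 to 85.4. A call has 1 to 8 rows; each row is the pose to reach, as a shift and turn from the pose commanded when the call began, along the tool's axes at that moment; what a row does not reach only later rows make up. A row lasts 1/12 s, in which the tool goes at most 41.7 mm and 7.16 degrees, less where a joint would pass 70% of its speed; a pose out of reach is approached as far as the arm can. A call with a gripper value outside its range is refused whole. The fingers move at their own pace and stop on an object; "grip_force" is the grip in N (left out, the last holds). Time passes only in rows, so rows that repeat a pose let the fingers close. It gives the time, the measured TCP pose, the force, the opening and the grip force at its end, in the units of the state.
- telemetry.get_state(): the state, without advancing time (a new reading comes with each control period).
- imaging.read_camera(name): name is "scene" or "top" or "wrist"; returns the picture (480x640x3 uint8, red, green, blue); there is no depth.
- imaging.camera_params(name): a dict with "camera_matrix" (3x3 intrinsics, pixels), "pose" (4x4, takes a point from camera to world coordinates). Camera axes: x right, y up, looking along -z (the intrinsics and any distortion apply to the point x, -y, -z); pixel columns grow to the right and rows downward; lengths in m; the calibration is good to about 2 mm. A picture is of the moment at which its call begins: read the wrist's pose just before it. camera_params takes no time and is no camera call; for the wrist camera it gives the pose at the moment of the call.
- env.hand_in(): hands the job in; it is judged then, once.
The state is a dict: "clock": time; "joint_pos": joint angles; "qvel": joint speeds; "tau": joint torques, N m; "tcp_pos": TCP position; "orientation": TCP orientation; "wrist_force": force on the tool from outside, world axes, zero at the start; "ft_torque": the same for the moment, N m; "finger_gap": finger opening in m; "grip_force": force on a finger pad.
Only numpy, scipy, OpenCV 4.12 (cv2) and the standard library are available. Lean on these libraries where they do the work, as an engineer would, in place of code of your own. Each camera call takes 0.05 s, during which the arm holds its last target. There are 200 camera calls.

## Working session

There is one attempt and no reset: what is moved stays moved. The work goes in short steps, Python scripts to look and compute and a tool call to move; the robot and the scene stay as the last step left them, time stands still between calls to the robot, and variables do not carry over. Pictures are saved under pics/ and viewed, at most 10 in all, crops included, and the job is handed in when it is done.

Besides the shell and the picture viewer there is one more tool, called by a JSON object that holds its "op" and its "data". step_arm: Moves the arm, as the interface text tells. Its arguments: {"type":"object","properties":{"moves":{"type":"array"},"grip_force":{"type":"number"}},"required":["moves"]}

```bash
mkdir -p pics; python3 - <<'E'
from workcell import telemetry, imaging
import cv2, numpy as np
np.set_printoptions(precision=4,suppress=True)
s=telemetry.get_state(); print(s)
for n in("scene","top","wrist"):
    p=imaging.camera_params(n); print(n,p)
    im=imaging.read_camera(n)[:,:,::-1]; cv2.imwrite(f"pics/{n}0.png",im)
E
```

```text
{'clock': 0.0, 'joint_pos': array([ 1.0634,  0.314 ,  0.045 ,  1.3036, -0.    ,  1.4312]), 'qvel': array([-0.0006, -0.0009,  0.0016, -0.0009, -0.0009, -0.0012]), 'tau': array([ -0.0015, -48.063 ,  29.8532,   0.0193,  -0.0004,   0.    ]), 'tcp_pos': array([0.2065, 0.5361, 0.2304]), 'orientation': array([-0.0003,  0.1828,  0.9831, -0.0009]), 'wrist_force': array([ 0.5255, -0.3723, -0.5673]), 'ft_torque': array([-0.012 ,  0.0039,  0.0204]), 'grip_force': 0.0, 'finger_gap': 0.0852732762542031}
scene {'camera_matrix': array([[443.956 ,   0.    , 330.5795],
       [  0.    , 443.956 , 237.5846],
       [  0.    ,   0.    ,   1.    ]]), 'pose': array([[ 0.8154, -0.3664,  0.4482,  0.9755],
       [ 0.5788,  0.5237, -0.6251, -0.6579],
       [-0.0057,  0.7691,  0.6391,  0.6531],
       [ 0.    ,  0.    ,  0.    ,  1.    ]])}
top {'camera_matrix': array([[556.0417,   0.    , 312.1548],
       [  0.    , 556.0417, 235.4868],
       [  0.    ,   0.    ,   1.    ]]), 'pose': array([[-0.0086,  0.9976, -0.0688,  0.4811],
       [-0.9999, -0.0079,  0.0104, -0.0704],
       [ 0.0099,  0.0689,  0.9976,  1.1835],
       [ 0.    ,  0.    ,  0.    ,  1.    ]])}
wrist {'camera_matrix': array([[340.5089,   0.    , 318.3944],
       [  0.    , 340.5089, 234.9178],
       [  0.    ,   0.    ,   1.    ]]), 'pose': array([[ 0.3609, -0.8917, -0.273 ,  0.1363],
       [ 0.9326,  0.3445,  0.1077,  0.5634],
       [-0.002 , -0.2935,  0.956 ,  0.3729],
       [ 0.    ,  0.    ,  0.    ,  1.    ]])}
```

View pics/scene0.png

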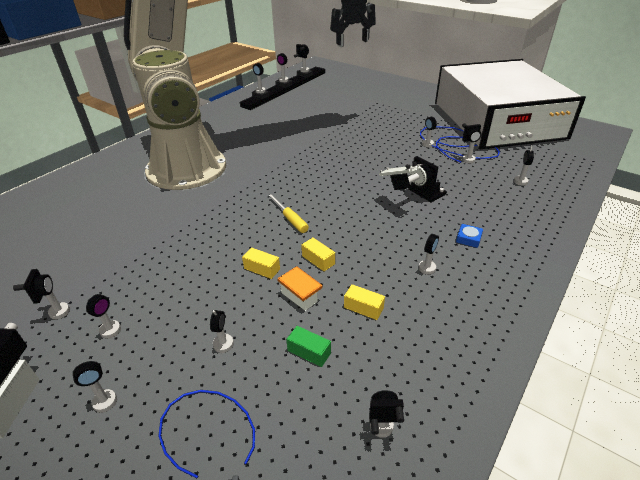

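View pics/top0.png

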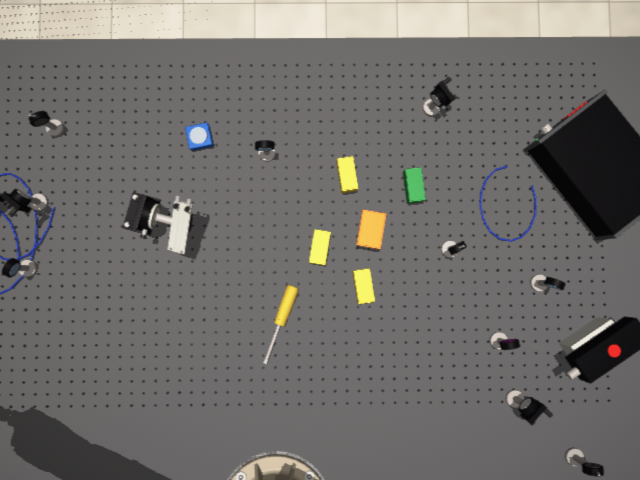

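The scene view shows the amber slide at about (300,284) on the white rest and the tilt stage at about (415,178). In the top view the slide is at (372,230), the stage's bar at (180,227) with its dial and bracket to the left (+y), and the lens post at (265,149).

```bash
cat > h.py <<'E'
import numpy as np, cv2
from workcell import telemetry, imaging
from scipy.spatial.transform import Rotation as R
np.set_printoptions(precision=4,suppress=True)
def ray(p,uv):
    K=p["camera_matrix"];T=p["pose"]
    d=np.array([(uv[0]-K[0,2])/K[0,0],-(uv[1]-K[1,2])/K[1,1],-1.])
    return T[:3,3],T[:3,:3]@d
def onz(p,uv,z):
    o,d=ray(p,uv);return o+d*(z-o[2])/d[2]
def proj(p,X):
    T=p["pose"];K=p["camera_matrix"];c=T[:3,:3].T@(np.asarray(X)-T[:3,3])
    return np.array([K[0,0]*c[0]/-c[2]+K[0,2],K[1,1]*c[1]/c[2]+K[1,2]])
def tri(pairs):
    A=np.zeros((3,3));b=np.zeros(3)
    for p,uv in pairs:
        o,d=ray(p,uv);d=d/np.linalg.norm(d);M=np.eye(3)-np.outer(d,d);A+=M;b+=M@o
    X=np.linalg.solve(A,b);return X
def tool(s=None):
    s=s or telemetry.get_state();q=s["orientation"]
    return np.array(s["tcp_pos"]),R.from_quat([q[1],q[2],q[3],q[0]])
def amber(im):
    h=cv2.cvtColor(im,cv2.COLOR_RGB2HSV);return cv2.inRange(h,(7,120,100),(19,255,255))
def big(m):
    c=cv2.findContours(m,cv2.RETR_EXTERNAL,cv2.CHAIN_APPROX_NONE)[0];return max(c,key=cv2.contourArea)
E
python3 - <<'E'
from h import *
for n in("top","scene"):
    im=cv2.imread(f"pics/{n}0.png")[:,:,::-1].copy();p=imaging.camera_params(n)
    c=big(amber(im));print(n,cv2.contourArea(c),cv2.boundingRect(c))
    b=cv2.boxPoints(cv2.minAreaRect(c)) if n=="top" else cv2.approxPolyDP(c,5,True)[:,0]
    W=np.array([onz(p,u,0.043) for u in b]);print(W,W.mean(0),[np.linalg.norm(W[i]-W[i-1]) for i in range(len(W))])
t=cv2.imread("pics/top0.png")[180:275,110:220];s=cv2.imread("pics/scene0.png")[140:215,370:460]
cv2.imwrite("pics/crop1.png",np.hstack([cv2.resize(t,(400,345),interpolation=2),cv2.resize(s,(400,345),interpolation=2)]))
E
```

```text
top 853.0 (356, 210, 31, 40)
[[ 0.5389 -0.1712  0.043 ]
 [ 0.6139 -0.1848  0.043 ]
 [ 0.6049 -0.2359  0.043 ]
 [ 0.53   -0.2221  0.043 ]] [ 0.5719 -0.2035  0.043 ] [np.float64(0.05168489400837607), np.float64(0.07619716229710609), np.float64(0.051924538636320586), np.float64(0.07619334818805529)]
scene 794.5 (278, 266, 45, 35)
[[ 0.5425 -0.1731  0.043 ]
 [ 0.5404 -0.2258  0.043 ]
 [ 0.6116 -0.2357  0.043 ]
 [ 0.6161 -0.1858  0.043 ]] [ 0.5777 -0.2051  0.043 ] [np.float64(0.07471028796731305), np.float64(0.05272551612408872), np.float64(0.07186494867141235), np.float64(0.050107089712765424)]
```

View pics/crop1.png

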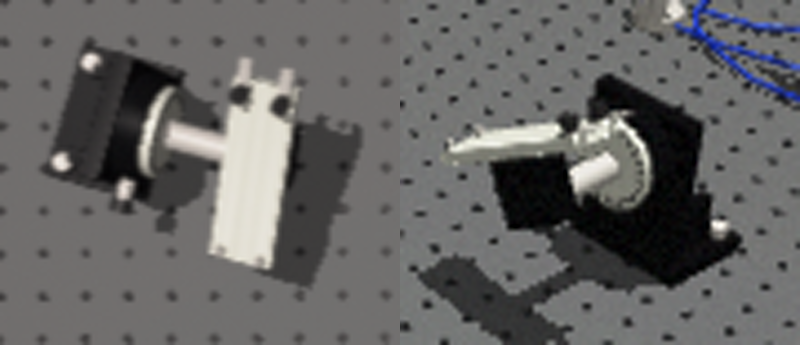

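The crop shows the bar from above: black screws at crop (241,95) and (282,105), pins at (221,248) and (261,260), which are full-picture (181.9,207.5) and (176.3,249.9) at their midpoints. The bar rises away from the robot, with its dial on the +y side.

```bash
python3 - <<'E'
from h import *
p=imaging.camera_params("top")
for a,(u,z) in {"pins":((176.3,249.9),.09),"face":((178.6,232),.105),"screw":((181.9,207.5),.13)}.items(): print(a,onz(p,u,z))
t,r=tool();F=onz(p,(178.6,232),.105)
print("to stage view", r.inv().apply(np.array([F[0]-.04,F[1],.235])-t)*1000)
print("to slide", r.inv().apply(np.array([.573,-.204,.15])-t)*1000)
E
```

```text
pins [0.5303 0.1851 0.09  ]
face [0.5643 0.1774 0.105 ]
screw [0.6091 0.1657 0.13  ]
to stage view [-425.5109 -220.5705   -4.1723]
to slide [-608.0962 -558.8189   81.2661]
```

{"op": "step_arm", "data": {"moves": [[[-425,-220,-4],[0,0,-0.13],85],[[-425,-220,-4],[0,0,-0.13],85],[[-425,-220,-4],[0,0,-0.13],85],[[-425,-220,-4],[0,0,-0.13],85],[[-425,-220,-4],[0,0,-0.13],85],[[-425,-220,-4],[0,0,-0.13],85],[[-425,-220,-4],[0,0,-0.13],85],[[-425,-220,-4],[0,0,-0.13],85]]}}

```text
clock: 0.82
tcp_pos: [0.4269, 0.2874, 0.234]
orientation: [-0.0, 0.119, 0.993, 0.0]
wrist_force: [-0.2, 0.0, 1.0]
finger_gap: 0.085
grip_force: 0.0
```

{"op": "step_arm", "data": {"moves": [[[-120,-84,0],[0,0,0],85],[[-120,-84,0],[0,0,0],85],[[-120,-84,0],[0,0,0],85],[[-120,-84,0],[0,0,0],85],[[-120,-84,0],[0,0,0],85],[[-120,-84,0],[0,0,0],85]]}}

```text
clock: 1.32
tcp_pos: [0.5234, 0.1781, 0.2334]
orientation: [-0.001, 0.12, 0.993, -0.0]
wrist_force: [0.0, 0.1, -0.9]
finger_gap: 0.0849
grip_force: 0.0
```

```bash
python3 - <<'E'
from h import *
import pickle
p=imaging.camera_params("wrist");im=imaging.read_camera("wrist");print(tool()[0],p["pose"][:3,3])
pickle.dump((p,im,tool()),open("w1.pkl","wb"));cv2.imwrite("pics/w1.png",im[:,:,::-1])
E
```

```text
[0.5226 0.179  0.2336] [0.4504 0.1959 0.3759]
```

View pics/w1.png

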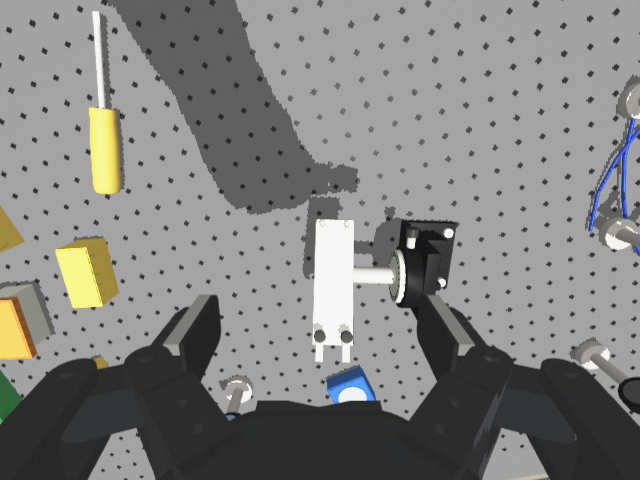

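Wrist view: bar upright in the middle, pins at (322,224) and (346,224), screws at (320,337) and (346,337), dial to the right, driver and blocks clear at the left. A second, offset view on the way to the slide gives the slope.

{"op": "step_arm", "data": {"moves": [[[-87,-102,0],[0,0,-0.06],85],[[-87,-102,0],[0,0,-0.06],85],[[-87,-102,0],[0,0,-0.06],85],[[-87,-102,0],[0,0,-0.06],85],[[-87,-102,0],[0,0,-0.06],85],[[-87,-102,0],[0,0,-0.06],85]]}}

```text
clock: 1.87
tcp_pos: [0.5828, 0.0606, 0.2339]
orientation: [-0.001, 0.089, 0.996, 0.0]
wrist_force: [0.2, 0.5, -0.9]
finger_gap: 0.085
grip_force: 0.0
```

```bash
python3 - <<'E'
from h import *
import pickle
p2=imaging.camera_params("wrist");im2=imaging.read_camera("wrist")
pickle.dump((p2,im2,tool()),open("w2.pkl","wb"))
p,im,_=pickle.load(open("w1.pkl","rb"))
# where should the bar be in view 2
c=proj(p2,[.565,.177,.105]).round();print("view2 face approx",c)
x,y=int(c[0])-70,int(c[1])-80
a=cv2.resize(im[205:365,270:410],(400,457),interpolation=2)
b=cv2.resize(im2[max(y,0):max(y,0)+160,x:x+140],(400,457),interpolation=2)
print(x,max(y,0));cv2.imwrite("pics/w12.png",np.hstack([a,b])[:,:,::-1])
E
```

```text
view2 face approx [459. 179.]
389 99
```

View pics/w12.png

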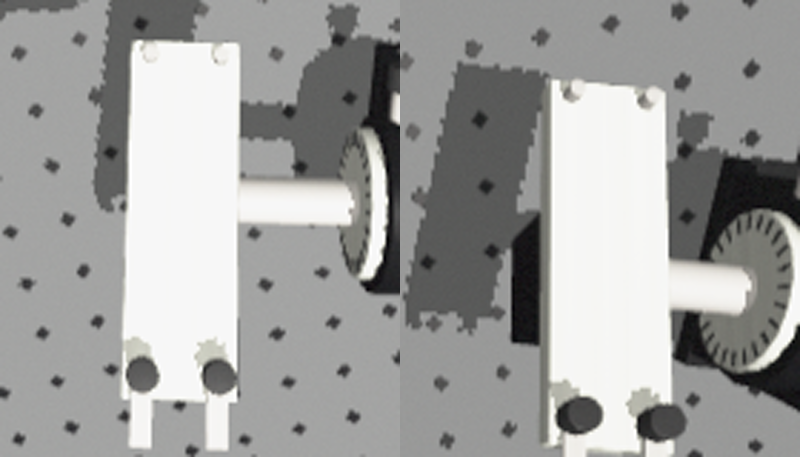

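View 1 shows the bar corners at crop (132,42), (239,42), (122,399), (237,402); view 2 shows them at about (550,80), (665,91), (548,445), (671,452), with pin tips and screw tops clear in both.

```bash
cat > fit.py <<'E'
from h import *
import pickle
from scipy.optimize import least_squares
p1=pickle.load(open("w1.pkl","rb"))[0];p2=pickle.load(open("w2.pkl","rb"))[0]
k=400/140
# y- is left in picture (image right = +y)
obj=np.array([[-45,-17,0],[-45,17,0],[63,-17,0],[63,17,0],[-40,-11,5],[-40,11,5],[56,-11,9],[56,11,9]])/1e3
v1=np.array([[132,42],[239,42],[122,399],[237,402],[150,52],[221,54],[142,375],[219,376]])/k+[270,205]
v2=np.array([[150,80],[265,91],[148,445],[271,452],[173,89],[248,97],[179,414],[261,421]])/k+[389,99]
tr=np.array([tri([(p1,a),(p2,b)]) for a,b in zip(v1,v2)]);print(tr)
def frame(q):
    x,y,z,yaw,a=q
    Rm=R.from_euler("ZY",[yaw,-a]);return np.array([x,y,z]),Rm   # z: tilt-axis height
def pts(q):
    o,Rm=frame(q);return o+Rm.apply(obj+[0,0,.038])
def res(q): return np.concatenate([(np.array([proj(p,X) for X in pts(q)])-v).ravel() for p,v in((p1,v1),(p2,v2))]+[[ (q[2]-.068)/.001]])
s=least_squares(res,[.58,.177,.068,-.24,.45],loss="soft_l1",x_scale=[.01,.01,.01,.1,.1]);q=s.x
if __name__=="__main__":
    print(q,"res",res(q).reshape(-1)[:16].round(1),res(q)[16:].round(1))
    o,Rm=frame(q);print("face",o+Rm.apply([0,0,.038]))
    np.save("q.npy",q)
    t,r=tool();d=(r.inv().apply(np.array([.5735,-.204,.15])-t)*1000);print("to slide",d)
    # relative top-picture check
    pt=imaging.camera_params("top");print([proj(pt,X).round(1) for X in pts(q)])
E
python3 fit.py
```

```text
[[0.5242 0.1755 0.0785]
 [0.5329 0.2085 0.0778]
 [0.6152 0.1502 0.1305]
 [0.6232 0.1826 0.1314]
 [0.5276 0.1805 0.0826]
 [0.5337 0.2018 0.0821]
 [0.607  0.1582 0.1331]
 [0.6129 0.1796 0.1326]]
[ 0.5843  0.1761  0.0664 -0.2721  0.51  ] res [-0.4 -0.4 -0.3  0.7 -0.5 -0.5 -0.2 -0.5 -0.1  0.3 -0.1  0.3  0.1  0.3
  0.1  0.6] [-0.6 -0.1 -1.   0.  -0.6 -0.5 -0.2  0.8  0.9 -0.1  1.  -0.3  1.3 -0.1
  1.5  0.1 -1.6]
face [0.5664 0.181  0.0996]
to slide [ -37.721  -262.7342   83.8177]
[array([182.7, 253.3]), array([166.2, 248.8]), array([190.2, 204.4]), array([173. , 199.8]), array([179.3, 251.4]), array([168.5, 248.5]), array([185.2, 208.6]), array([174. , 205.6])]
```

{"op": "step_arm", "data": {"moves": [[[-38,-263,40],[0,0,0],85],[[-38,-263,40],[0,0,0],85],[[-38,-263,40],[0,0,0],85],[[-38,-263,40],[0,0,0],85],[[-38,-263,40],[0,0,0],85],[[-38,-263,40],[0,0,0],85],[[-38,-263,40],[0,0,0],85],[[-38,-263,40],[0,0,0],85]]}}

```text
clock: 2.58
tcp_pos: [0.5738, -0.2078, 0.1931]
orientation: [-0.001, 0.09, 0.996, -0.0]
wrist_force: [-0.4, 0.8, -0.2]
finger_gap: 0.0848
grip_force: 0.0
```

```bash
python3 - <<'E'
from h import *
p=imaging.camera_params("wrist");im=imaging.read_camera("wrist");cv2.imwrite("pics/w3.png",im[:,:,::-1])
c=big(amber(im));t,r=tool();print(t,cv2.contourArea(c))
b=cv2.approxPolyDP(c,6,True)[:,0].astype(float);print(b)
W=np.array([onz(p,u,.043) for u in b]);print(W,[np.linalg.norm(W[i]-W[i-1]) for i in range(len(W))])
M=cv2.moments(c);C=onz(p,(M["m10"]/M["m00"],M["m01"]/M["m00"]),.043);print("centre",C)
print("in tool mm",r.inv().apply(W-t)*1e3,r.inv().apply(C-t)*1e3)
E
```

```text
[ 0.5739 -0.2057  0.1936] 2378.0
[[297. 175.]
 [298. 237.]
 [321. 215.]
 [344. 211.]
 [353. 221.]
 [354. 180.]
 [345. 186.]
 [328. 176.]
 [354. 175.]]
[[ 0.532  -0.2189  0.043 ]
 [ 0.5865 -0.2291  0.043 ]
 [ 0.5702 -0.2051  0.043 ]
 [ 0.5703 -0.1845  0.043 ]
 [ 0.5807 -0.1781  0.043 ]
 [ 0.545  -0.1718  0.043 ]
 [ 0.5487 -0.1802  0.043 ]
 [ 0.5377 -0.1931  0.043 ]
 [ 0.5408 -0.1711  0.043 ]] [np.float64(0.04860362044854693), np.float64(0.05539554937190445), np.float64(0.029003278535643977), np.float64(0.02054589831107906), np.float64(0.012230134043369544), np.float64(0.03626474096510692), np.float64(0.009169981565855786), np.float64(0.017007680085272293), np.float64(0.022178438710882743)]
centre [ 0.5563 -0.202   0.043 ]
in tool mm [[ 38.7184 -20.6187 150.6016]
 [-16.6764 -20.9017 150.5447]
 [  3.6152  -0.1788 150.5819]
 [  7.1725  20.0568 150.6017]
 [ -1.9372  28.217  150.5988]
 [ 34.3273  28.1022 150.6358]
 [ 29.2024  20.498  150.6245]
 [ 37.7943   5.8201 150.6216]
 [ 38.5765  27.9847 150.6401]] [ 17.8332   0.338  150.5969]
```

View pics/w3.png

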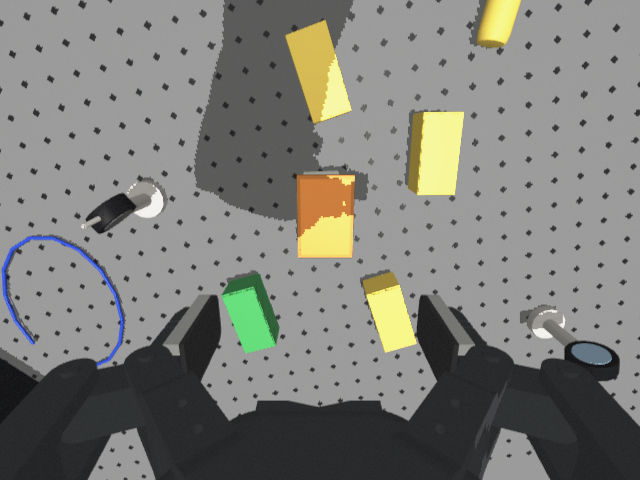

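The slide's corners are at (297,175), (354,175), (353,257), (298,257), half in shade, and square to the tool. Its centre is about +1.5 mm in x and +4 mm in y of the tool, with the look-alike blocks clear of the fingers' path.

{"op": "step_arm", "data": {"moves": [[[1,4,40],[0,0,0],85],[[1,4,80],[0,0,0],85],[[1,4,110],[0,0,0],85],[[1,4,125],[0,0,0],85],[[1,4,125],[0,0,0],85]]}}

```text
clock: 3.05
tcp_pos: [0.5714, -0.1971, 0.0652]
orientation: [-0.004, 0.087, 0.996, 0.002]
wrist_force: [-1.2, 0.1, 0.1]
finger_gap: 0.0852
grip_force: 0.0
```

```bash
python3 - <<'E'
from h import *
p=imaging.camera_params("wrist");im=imaging.read_camera("wrist");cv2.imwrite("pics/w4.png",im[:,:,::-1])
h=cv2.cvtColor(im,cv2.COLOR_RGB2HSV);m=cv2.inRange(h,(5,100,80),(32,255,255))
t,r=tool();print(t)
P=proj(p,[.5735,-.202,.043]);print(P)
n,l,st,ce=cv2.connectedComponentsWithStats(m)
i=[k for k in range(1,n) if st[k,4]>1500];print(st[i],ce[i])
k=l[int(P[1]),int(P[0])];c=big((l==k).astype(np.uint8)*255);b=cv2.boxPoints(cv2.minAreaRect(c));print(b)
W=np.array([onz(p,u,.043) for u in b]);T=r.inv().apply(W-t)*1e3;print(T,T.mean(0))
E
```

```text
[ 0.5729 -0.1982  0.0677]
[310.1538 285.2621]
[[  246     0   109   129  9122]
 [  442   109   108   138 12215]
 [  261   213    99   134 12477]
 [  368   350    63    72  2981]] [[302.6171  58.0937]
 [493.0043 175.3899]
 [310.031  278.1078]
 [399.4864 383.7021]]
[[261. 213.]
 [359. 213.]
 [359. 346.]
 [261. 346.]]
[[ 37.8566 -27.8044  24.7635]
 [ 37.7641  20.8659  24.8537]
 [-38.6742  23.3848  24.54  ]
 [-38.4948 -31.5819  24.4385]] [-0.3871 -3.7839 24.6489]
```

{"op": "step_arm", "data": {"moves": [[[0,-3,15],[0,0,0],85],[[0,-3,35],[0,0,0],85],[[0,-3,48],[0,0,0],85],[[0,-3,51],[0,0,0],85],[[0,-3,51],[0,0,0],85],[[0,-3,51],[0,0,0],85],[[0,-3,51],[0,0,0],70],[[0,-3,51],[0,0,0],60]], "grip_force": 40}}

```text
clock: 3.77
tcp_pos: [0.5747, -0.205, 0.0197]
orientation: [0.001, 0.089, 0.996, -0.0]
wrist_force: [-0.2, 1.1, -0.1]
finger_gap: 0.0638
grip_force: 0.0
```

{"op": "step_arm", "data": {"moves": [[[0,0,0],[0,0,0],55],[[0,0,0],[0,0,0],50],[[0,0,0],[0,0,0],45],[[0,0,0],[0,0,0],40],[[0,0,0],[0,0,0],40],[[0,0,0],[0,0,0],40],[[0,0,0],[0,0,0],40],[[0,0,0],[0,0,0],40]], "grip_force": 40}}

```text
clock: 4.43
tcp_pos: [0.5741, -0.2049, 0.019]
orientation: [0.001, 0.089, 0.996, -0.0]
wrist_force: [0.8, 1.3, 5.8]
finger_gap: 0.049
grip_force: 41.8
```

{"op": "step_arm", "data": {"moves": [[[0,0,-5],[0,0,0],40],[[0,0,-15],[0,0,0],40],[[0,0,-35],[0,0,0],40],[[0,0,-65],[0,0,0],40],[[0,0,-100],[0,0,0],40],[[0,0,-140],[0,0,0],40],[[0,0,-160],[0,0,0],40],[[0,0,-160],[0,0,0],40]]}}

```text
clock: 5.1
tcp_pos: [0.5764, -0.2063, 0.185]
orientation: [0.005, 0.089, 0.996, -0.002]
wrist_force: [0.1, -0.1, -0.1]
finger_gap: 0.0495
grip_force: 41.7
```

```bash
python3 - <<'E'
from h import *
p=imaging.camera_params("wrist");im=imaging.read_camera("wrist");cv2.imwrite("pics/w5.png",im[:,:,::-1])
s=telemetry.get_state();t,r=tool(s);print(t,s["finger_gap"],s["grip_force"])
print("expected slide corners px",[proj(p,t+r.apply([x,y,-.0225-.004])).round(0) for x,y in((.0375,-.025),(.0375,.025),(-.0375,.025),(-.0375,-.025))])
E
```

```text
[ 0.5753 -0.2058  0.182 ] 0.04922169524731763 41.66768789291382
expected slide corners px [array([251., 236.]), array([388., 236.]), array([378., 402.]), array([262., 402.])]
```

View pics/w5.png

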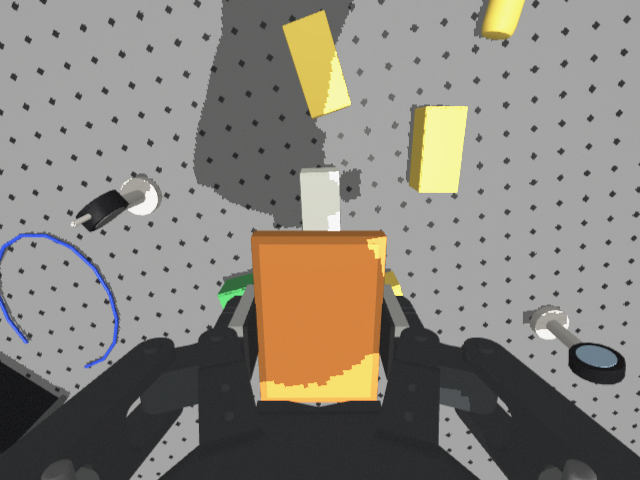

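The slide is held level and square: near edge at row 237 and far corners at (261,402) and (380,402), against 236 and 402 expected. It is centred on the tool to about 1 mm, and the rest stands empty behind.

```bash
cat > tgt.py <<'E'
from h import *
q=np.load("q.npy");Rf=R.from_euler("ZY",[q[3],-q[4]]);F=q[:3]+Rf.apply([0,0,.038])
def rel(up,y,off,gz=-.0225):
    "shift(mm), turn, in tool axes, to bring slide underside centre to (up,y,off) m of face"
    t,r=tool();M=Rf.as_matrix();Rt=R.from_matrix(np.c_[-M[:,0],M[:,1],-M[:,2]])
    C=F+Rf.apply([up,y,off+.004]);T=C-Rt.apply([0,0,gz])
    return r.inv().apply(T-t)*1e3,(r.inv()*Rt).as_rotvec(),T
if __name__=="__main__":
    for a in((.02,0,.11),(.015,0,.03)): print(a,*rel(*a))
E
python3 tgt.py
```

```text
(0.02, 0, 0.11) [104.2872 381.6884  -8.6694] [ 0.0223 -0.5032  0.0925] [0.5402 0.1884 0.1892]
(0.015, 0, 0.03) [ 70.2121 378.5741  63.8163] [ 0.0223 -0.5032  0.0925] [0.5736 0.179  0.1169]
```

{"op": "step_arm", "data": {"moves": [[[10,30,-10],[0,0,0],40],[[30,65,-20],[0,0,0],40],[[50,105,-20],[0,0,0],40],[[65,145,-20],[0,0,0],40],[[80,185,-20],[0,0,0],40],[[90,225,-20],[0,0,0],40],[[104,265,-20],[0,0,0],40],[[104,300,-20],[0,0,0],40]]}}

```text
clock: 5.82
tcp_pos: [0.5209, 0.1107, 0.1968]
orientation: [-0.002, 0.089, 0.996, -0.0]
wrist_force: [1.6, -0.2, -0.9]
finger_gap: 0.0492
grip_force: 41.7
```

{"op": "step_arm", "data": {"moves": [[[0,30,0],[0.005,-0.1,0.018],40],[[0,55,4],[0.01,-0.2,0.036],40],[[0,75,8],[0.013,-0.3,0.055],40],[[0,82,11],[0.018,-0.4,0.074],40],[[0,82,11],[0.022,-0.503,0.092],40],[[0,82,11],[0.022,-0.503,0.092],40],[[0,82,11],[0.022,-0.503,0.092],40]]}}

```text
clock: 6.4
tcp_pos: [0.5352, 0.1895, 0.1842]
orientation: [0.243, 0.13, 0.961, -0.034]
wrist_force: [0.8, 0.2, -1.1]
finger_gap: 0.0489
grip_force: 41.8
```

```bash
python3 - <<'E'
from tgt import *
import pickle
p=imaging.camera_params("wrist");im=imaging.read_camera("wrist");cv2.imwrite("pics/w6.png",im[:,:,::-1])
print(tool()[0],*rel(.015,0,.03),*rel(.012,0,.012))
pickle.dump((p,im,tool()),open("w6.pkl","wb"))
print("pred pins tips/feet, bar low corners px",[proj(p,F+Rf.apply(np.array(v)/1e3)).round(1) for v in((-40,-11,5),(-40,11,5),(-45,-17,0),(-45,17,0))])
E
```

```text
[0.5381 0.1896 0.1865] [ 0.8924 -0.7389 78.823 ] [ 0.0013 -0.01    0.0012] [0.5736 0.179  0.1169] [ 3.7115 -0.7593 96.8522] [ 0.0013 -0.01    0.0012] [0.5795 0.1774 0.0998]
pred pins tips/feet, bar low corners px [array([302.9, 167.5]), array([336.2, 167.6]), array([294.2, 159.3]), array([344.9, 159.4])]
```

View pics/w6.png

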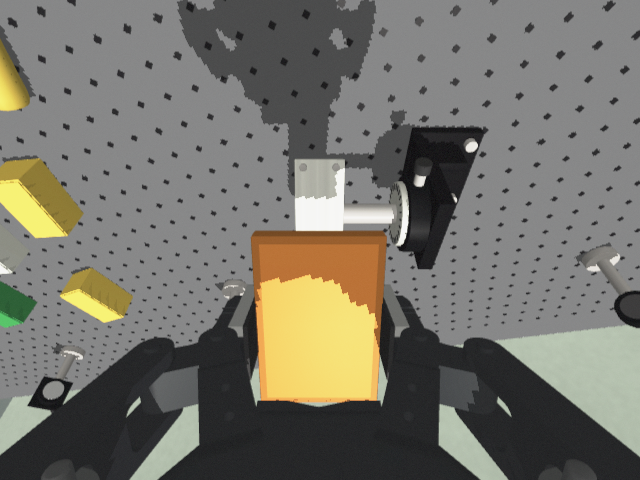

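Pins show at (303,167) and (336,167), matching the predicted (302.9,167.5) and (336.2,167.6); the slide is square to and centred over the bar. Now closing in, staying 6 mm above the pins.

{"op": "step_arm", "data": {"moves": [[[3,-1,35],[0,0,0],40],[[6,-1,65],[0,0,0],40],[[9,-1,82],[0,0,0],40],[[10,-1,93],[0,0,0],40],[[10,-1,97],[0,0,0],40],[[10,-1,97],[0,0,0],40],[[10,-1,97],[0,0,0],40],[[10,-1,97],[0,0,0],40]]}}

```text
clock: 7.12
tcp_pos: [0.5767, 0.1786, 0.0988]
orientation: [0.248, 0.132, 0.959, -0.032]
wrist_force: [0.1, 0.8, -0.8]
finger_gap: 0.0491
grip_force: 41.7
```

```bash
cat > look.py <<'E'
from tgt import *
import sys,pickle
n=sys.argv[1]
p=imaging.camera_params("wrist");im=imaging.read_camera("wrist");cv2.imwrite(f"pics/{n}.png",im[:,:,::-1])
s=telemetry.get_state();print(s["clock"],tool()[0],s["wrist_force"],s["ft_torque"]);print(*rel(0,0,0))
a=cv2.resize(im[150:300,220:420],(800,600),interpolation=2);cv2.imwrite(f"pics/{n}c.png",a[:,:,::-1])
t,r=tool();X=[F+Rf.apply(np.array(v)/1e3) for v in((-40,-11,5),(-40,11,5),(-45,-17,0),(-45,17,0),(-37.5,-17,0))]
Y=[t+r.apply([.0375,y,z]) for y in(-.025,.025) for z in(-.0265,-.0185)]
print("pins,corners,edge",[((proj(p,v)-[220,150])*4).round(0) for v in X]);print("slide edge top/bot L,R",[((proj(p,v)-[220,150])*4).round(0) for v in Y])
E
python3 look.py w7
```

```text
7.1667 [0.5765 0.1788 0.0988] [-0.2342  0.5697 -1.1737] [0.1863 0.4718 0.0162]
[ 8.5543 -0.5655 12.86  ] [ 0.0028 -0.005  -0.0011] [0.5751 0.1786 0.0834]
pins,corners,edge [array([279., 203.]), array([503., 203.]), array([222., 145.]), array([560., 144.]), array([225., 218.])]
slide edge top/bot L,R [array([117., 362.]), array([134., 336.]), array([677., 361.]), array([660., 335.])]
```

View pics/w7c.png

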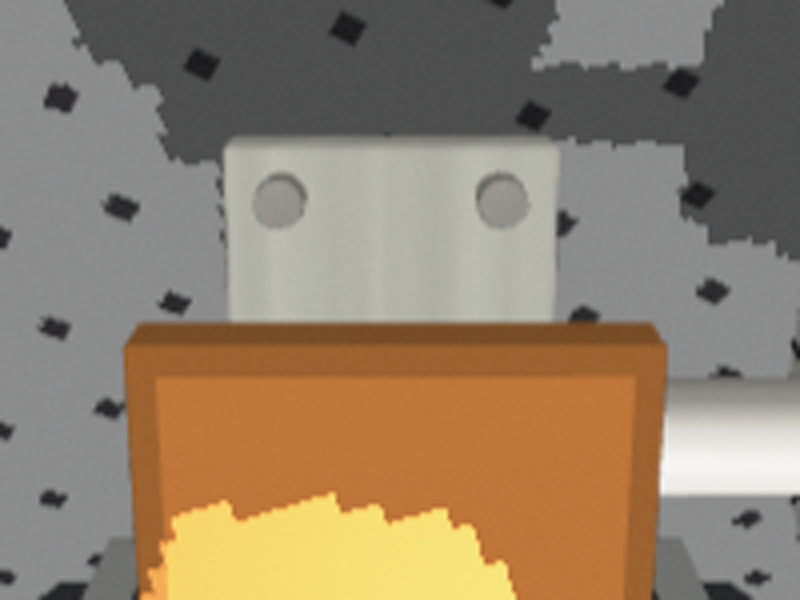

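The crop shows the pins at (280,201) and (501,200) and the slide's lower edge at row 345, x 127 to 665: centred on the bar, square, and 3–5 mm farther out along the fingers than I assumed. I'll creep down by force.

{"op": "step_arm", "data": {"moves": [[[1,-0.5,2],[0,-0.005,0],40],[[2,-0.5,4],[0,-0.005,0],40],[[3,-0.5,5],[0,-0.005,0],40],[[3,-0.5,5],[0,-0.005,0],40],[[3,-0.5,5],[0,-0.005,0],40],[[3,-0.5,5],[0,-0.005,0],40]]}}

```text
clock: 7.67
tcp_pos: [0.5748, 0.1783, 0.0915]
orientation: [0.249, 0.131, 0.959, -0.033]
wrist_force: [0.5, 0.1, -0.5]
finger_gap: 0.0492
grip_force: 41.8
```

```bash
cat > f.py <<'E'
from tgt import *
s=telemetry.get_state();t,r=tool(s);print("F tool",r.inv().apply(s["wrist_force"]),"T tool",r.inv().apply(s["ft_torque"]),s["finger_gap"],s["grip_force"]);print(*rel(0,0,0))
E
python3 f.py
```

```text
F tool [-0.1697  0.2489  0.7078] T tool [ 0.0334  0.5206 -0.0505] 0.04915472074610371 41.75875425338745
[3.7295 0.3846 7.1567] [ 0.0019 -0.0017  0.    ] [0.5751 0.1786 0.0834]
```

{"op": "step_arm", "data": {"moves": [[[0,0,0.7],[0,0,0],40],[[0,0,1.4],[0,0,0],40],[[0,0,2],[0,0,0],40],[[0,0,2],[0,0,0],40],[[0,0,2],[0,0,0],40]]}}

```text
clock: 8.08
tcp_pos: [0.5758, 0.1779, 0.0896]
orientation: [0.249, 0.131, 0.959, -0.033]
wrist_force: [0.2, -0.1, -0.6]
finger_gap: 0.0491
grip_force: 41.8
```

```bash
python3 f.py
```

```text
F tool [ 0.0818 -0.0754  0.6909] T tool [-0.0017  0.495  -0.002 ] 0.04913129752284716 41.7590868473053
[3.7664 0.5047 4.9864] [ 0.0017 -0.0018 -0.0002] [0.5751 0.1786 0.0834]
```

{"op": "step_arm", "data": {"moves": [[[0,0,0.5],[0,0,0],40],[[0,0,1],[0,0,0],40],[[0,0,1],[0,0,0],40],[[0,0,1],[0,0,0],40]]}}

```text
clock: 8.42
tcp_pos: [0.5762, 0.1778, 0.089]
orientation: [0.249, 0.131, 0.959, -0.033]
wrist_force: [-1.7, 0.3, 0.6]
finger_gap: 0.0493
grip_force: 42.0
```

```bash
python3 f.py
```

```text
F tool [ 1.2333 -0.1607 -1.3884] T tool [ 0.0518  0.5047 -0.0168] 0.04932405760161546 41.97720944881439
[3.8509 0.4677 4.1799] [ 0.0018 -0.0015 -0.0002] [0.5751 0.1786 0.0834]
```

Light contact on the face at about 2 N, as predicted. Easing off half a millimetre and sliding down to the pins.

{"op": "step_arm", "data": {"moves": [[[0,0,-0.6],[0,0,0],40],[[1,0.3,-0.6],[0,0,0],40],[[2,0.3,-0.6],[0,0,0],40],[[2.7,0.3,-0.6],[0,0,0],40],[[3,0.3,-0.6],[0,0,0],40],[[3,0.3,-0.6],[0,0,0],40],[[3,0.3,-0.6],[0,0,0],40]]}}

```text
clock: 9.0
tcp_pos: [0.5736, 0.1788, 0.088]
orientation: [0.249, 0.131, 0.959, -0.033]
wrist_force: [0.0, -0.8, -1.2]
finger_gap: 0.0495
grip_force: 41.8
```

```bash
python3 f.py
```

```text
F tool [ 0.3628 -0.7755  1.1838] T tool [ 0.0807  0.4608 -0.0546] 0.049471104301259394 41.767818331718445
[0.934  0.1817 4.6691] [ 0.0017 -0.0015 -0.0003] [0.5751 0.1786 0.0834]
```

{"op": "step_arm", "data": {"moves": [[[0.5,0.1,0],[0,0,0],40],[[1,0.1,0],[0,0,0],40],[[1.2,0.1,0],[0,0,0],40],[[1.2,0.1,0],[0,0,0],40]]}}

```text
clock: 9.33
tcp_pos: [0.5734, 0.179, 0.088]
orientation: [0.25, 0.131, 0.959, -0.033]
wrist_force: [3.7, -2.5, 0.6]
finger_gap: 0.0493
grip_force: 41.7
```

```bash
python3 f.py
```

```text
F tool [-3.9828 -1.4557  1.4868] T tool [ 0.3825 -0.3373 -0.0645] 0.04933197158476677 41.72312915325165
[0.7421 0.0856 4.8322] [ 0.0015  0.0002 -0.0009] [0.5751 0.1786 0.0834]
```

The pins are touched: about 4 N up-slope, with the tool stopped. Now pressing onto the face.

{"op": "step_arm", "data": {"moves": [[[0,0,0.5],[0,0,0],40],[[0,0,1],[0,0,0],40],[[0,0,1.5],[0,0,0],40],[[0,0,1.5],[0,0,0],40],[[0,0,1.5],[0,0,0],40]]}}

```text
clock: 9.75
tcp_pos: [0.5739, 0.1791, 0.0873]
orientation: [0.25, 0.131, 0.959, -0.033]
wrist_force: [-1.1, -3.4, 7.7]
finger_gap: 0.0494
grip_force: 42.5
```

```bash
python3 f.py; python3 look.py w8
```

```text
F tool [-3.6434 -3.5666 -6.7444] T tool [ 0.6736 -0.2217  0.0906] 0.04935647674983458 42.534170150756836
[ 0.7591 -0.1276  3.9768] [ 0.002   0.0004 -0.0008] [0.5751 0.1786 0.0834]
9.8 [0.5739 0.1791 0.0873] [-2.3293 -2.2096  8.318 ] [-0.5966 -0.0321 -0.3624]
[ 0.8061 -0.1416  3.9824] [ 0.0021  0.0005 -0.0008] [0.5751 0.1786 0.0834]
pins,corners,edge [array([277., 308.]), array([512., 308.]), array([218., 244.]), array([571., 243.]), array([221., 319.])]
slide edge top/bot L,R [array([117., 365.]), array([133., 339.]), array([675., 364.]), array([659., 338.])]
```

View pics/w8c.png

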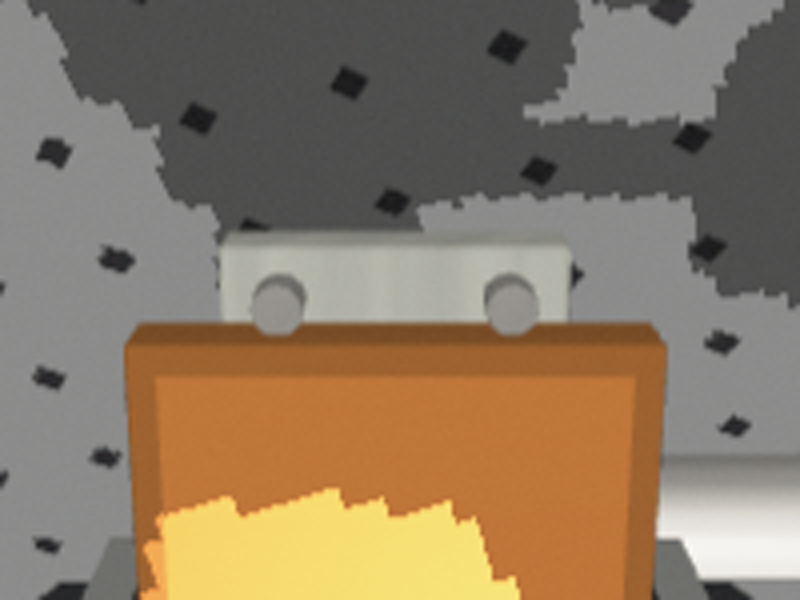

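The slide's lower edge bears on both pins, now at (279,304) and (511,305). It is centred on the bar (slide x 127–665, bar 221–570) and the pins are where the model puts them, so the stage has not moved. The wrist moments put the pressure near the slide's middle. I'll ease the sideways push, let it settle and check.

{"op": "step_arm", "data": {"moves": [[[0,-0.3,0.2],[0,0,0],40],[[0,-0.5,0.3],[0,0,0],40],[[0,-0.5,0.3],[0,0,0],40],[[0,-0.5,0.3],[0,0,0],40],[[0,-0.5,0.3],[0,0,0],40],[[0,-0.5,0.3],[0,0,0],40],[[0,-0.5,0.3],[0,0,0],40],[[0,-0.5,0.3],[0,0,0],40]]}}

```text
clock: 10.47
tcp_pos: [0.5739, 0.1791, 0.0872]
orientation: [0.25, 0.131, 0.959, -0.033]
wrist_force: [-2.7, -0.7, 10.0]
finger_gap: 0.0492
grip_force: 42.8
```

```bash
python3 f.py
```

```text
F tool [-2.7553 -1.3333 -9.9183] T tool [ 0.4458 -0.0692  0.0804] 0.04916034472015007 42.790945172309875
[ 0.7754 -0.1137  3.948 ] [ 0.0031  0.0005 -0.0006] [0.5751 0.1786 0.0834]
```

{"op": "step_arm", "data": {"moves": [[[0,0,0],[0.004,0,0],40],[[0,0,0],[0.004,0,0],40],[[0,0,0],[0.004,0,0],40],[[0,0,0],[0.004,0,0],40],[[0,0,0],[0.004,0,0],40],[[0,0,0],[0.004,0,0],40]]}}

```text
clock: 10.97
tcp_pos: [0.5739, 0.179, 0.0873]
orientation: [0.25, 0.132, 0.959, -0.035]
wrist_force: [-3.5, -1.0, 9.5]
finger_gap: 0.0495
grip_force: 42.8
```

```bash
python3 f.py; python3 look.py w9 | tail -2; python3 - <<'E'
from h import *
a,b=[cv2.imread(f"pics/{n}c.png",0) for n in("w8","w9")]
print("shift px",cv2.phaseCorrelate(np.float32(a[200:340,180:620]),np.float32(b[200:340,180:620])))
E
```

```text
F tool [-1.9354 -1.9339 -9.8225] T tool [ 0.4344 -0.0508  0.0316] 0.049456059742744585 42.77551352977753
[ 0.8113 -0.067   3.9651] [-0.0009  0.0005 -0.0007] [0.5751 0.1786 0.0834]
pins,corners,edge [array([277., 308.]), array([512., 308.]), array([218., 244.]), array([572., 244.]), array([221., 319.])]
slide edge top/bot L,R [array([117., 364.]), array([133., 338.]), array([675., 364.]), array([659., 338.])]
shift px ((0.0952163036332081, -0.06879647302571357), 0.710735838148329)
```

```bash
python3 -c "
from workcell import env
print(env.hand_in())"
```

```text
the job is handed in; nothing more can be done
None
```

The slide lies coated side up, flush and centred on the sloped face, with its lower edge against both pins, still gripped and pressed on at about 10 N; the stage did not visibly shift from its set angle, and the job is handed in at about 11 s.

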